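Open up the ratchet jar rail

ROBOT

A 6-joint arm with a two-finger parallel gripper is mounted at the origin on a cart in front of the work surface, level with it; the furniture and walls round the work are solid. World frame = base frame: x ahead of the robot, y to its left, z up, the work surface at z = 0. Lengths are in m, angles in rad, forces in N, time in s.
With the tool pointing down it reaches from about 0.25 to 0.775 m from the base axis. Payload 4 kg.
Tool frame: the origin (TCP) lies midway between the tips of the shut fingers; the grasp point (between the pads) lies 19 mm behind it (robot.grasp_offset is the distance from the TCP to the grasp point, in m); z points along the fingers, y is the direction in which the jaws open and shut (so a half turn about z gives the same grasp; the last joint's range is limited). The gripper opens to 94 mm and grips with 3 to 60 N. Pads are 16 mm wide; open, the fingers measure 119 mm over their backs; the gripper's body (75 mm by 177 mm) begins 78 mm behind the grasp point.
Start: joints at [-1.277, 0.087, 1.371, -0, 1.684, -0.103], TCP at [0.213, -0.507, 0.206] pointing down, gripper open.
Joint ranges: [-3.1, 3.1], [-0.76, 2.03], [0.27, 2.55], [-1.08, 4.22], [0.17, 2.65], [-2.57, 2.57]. Speed limits (rad/s): [2.79, 2.79, 3.14, 3.14, 3.14, 3.14].

INTERFACE

Orientations are given as [roll, pitch, yaw] about the fixed x, y, z axes, in that order (R = Rz(yaw) Ry(pitch) Rx(roll)).
In Python, from bench import status, viewer, order, robot gives the robot as it stands. The module is installed in compiled form; this text tells all that it offers.
- The arm moves only by the tool move_arm, never from a script. Its argument "targets" is a list of rows, each a list of 3 entries, a list of its own where there are three numbers: the shift along the tool's x, y, z in mm, then the turn, a rotation vector about the tool's x, y, z in degrees, then the opening, from -1 (shut) to 1 (fully open). A call has 1 to 20 rows; each row is the pose to reach, as a shift and turn from the pose commanded when the call began, along the tool's axes at that moment; what a row does not reach only later rows make up. A row lasts 1/8 s, in which the tool goes at most 62.5 mm and 10.7 degrees, less where a joint would pass 70% of its speed; a pose out of reach is approached as far as the arm can. A call with a gripper value outside its range is refused whole. The fingers move at their own pace and stop on an object; the grip force is fixed at half the most. Time passes only in rows, so rows that repeat a pose let the fingers close. It gives the time, the measured TCP pose, the force and the opening at its end, in the units of the state.
- status.get_obs(): the state, without advancing time (a new reading comes with each control period).
- viewer.snapshot(name): name is "scene" or "top"; returns the picture (480x640x3 uint8, red, green, blue); there is no depth.
- viewer.camera_model(name): a dict with "K" (3x3 intrinsics, pixels), "xyz" and "attitude" of the camera in the world. Camera axes: x right, y up, looking along -z (the intrinsics and any distortion apply to the point x, -y, -z); pixel columns grow to the right and rows downward; lengths in m; the calibration is good to about 2 mm. A picture is of the moment at which its call begins. camera_model takes no time and is no camera call.
- order.close_job(): hands the job in, once; it reports no verdict.
The state is a dict: "time": time; "joint_positions": joint angles; "qvel": joint speeds; "joint_torque": joint torques, N m; "tool_pos": TCP position; "ee_rot": TCP orientation; "wrist_force": force on the tool from outside, world axes, zero at the start; "wrist_torque": the same for the moment, N m; "width": finger opening in m.
Only numpy, scipy, OpenCV 4.12 (cv2) and the standard library are available. Lean on these libraries where they do the work, as an engineer would, in place of code of your own. Each camera call takes 0.05 s, during which the arm holds its last target. There are 200 camera calls.

TASK

Make room in the spice-jar rail: press down the red release on the sliding stop, and while holding it down push the stop back along its bar, away from the jars, until its black pointer is at the green marker clip. Then let go so that the release springs up and the ratchet locks the stop there. Nothing is to be picked up: leave all the jars and the other things standing where they are.

Things in the scene. Friction and masses are not known exactly. Their poses are not given: they have to be found in the camera images.
- rail: Jar rail fixed to the table: wooden board 170 (x) x 400 (y) x 12 mm, a white end plate 75 mm tall across its -y end, and a steel bar along y at local x = -45, 36 to 48 mm above the table, saw teeth (7 mm pitch) underneath. Origin: centre of the board's underside, on the table; z up; +y is the way the stop goes back, away from the jars; -x faces the robot roughly. Place and yaw vary.
- stop (a joint): Position of the sliding stop along the bar, m: 0 nearest the jars, grows as it goes back (rail +y), 0.145 at the far end. The ratchet blocks it from going back unless the release is down; toward the jars it clicks along with 4 to 8 N. With the release down it slides with 1 to 2 N, and fingers pressing on the release may drag it along by friction.
- stop_plate (a point): Middle of the top edge of the stop's white upright plate, 133 mm wide, 8 mm thick along the bar, 97 mm above the table; it faces the jars. Behind it (rail +y) is an open finger well 70 mm long along the bar; its floor is the red release and it has no side walls above the release (grey cheeks end 52 mm above the table).
- push_lip (a point): Middle of the top edge of the stop's grey push lip, which closes the well at its far (rail +y) end: 10 mm thick along the bar, 56 mm wide across it, top 90 mm above the table, 28 mm above the raised release. Push it from inside the well, toward rail +y, to move the stop back.
- release (a joint): Travel of the red release plate, m: 0 up (ratchet engaged), 0.007 fully down; needs about 4 N to start and 8 N to hold fully down; the pawl is clear of the teeth from about 0.004. When let go it springs up until the pawl meets the teeth, resting 0 to 3.5 mm down; the stop may then still slip or be pushed up to 7 mm further back before a tooth blocks it.
- release_top (a point): Centre of the top face of the red release plate (42 mm across the bar x 64 mm along it, 62 mm above the table when up); rides with the stop and release. It is in the middle of the finger well: 35 mm from its centre along the bar to the stop's plate (rail -y) and to the push lip (rail +y). Axes as the rail.
- pointer (a point): Tip of the stop's black pointer, on the robot's side of the stop, 18 mm above the table, level along the bar with the middle of the release. Axes as the rail.
- marker_mid (a point): Middle of the top of the green marker clip, 20 mm long along the bar, on the board's front edge, 16 mm above the table; axes as the rail. The pointer is at the marker when its y in this frame is within 10 mm of zero (over the clip's length). Where it sits along the board varies.
- row_jar_a: Spice jar with a yellow cap, 42 mm across, 96 mm tall, loose on the board between the end plate and the stop. Origin: centre of its underside, z up.
- row_jar_b: Spice jar with a black cap, 41 mm across, 105 mm tall, loose on the board between the end plate and the stop. Origin: centre of its underside, z up.
- row_jar_c: Spice jar with a yellow cap and red contents, 42 mm across, 96 mm tall, loose on the board between the end plate and the stop. Origin: centre of its underside, z up.
- spare_jar: Spice jar with a yellow cap waiting on the table for its place in the rail, 42 mm across, 96 mm tall; loose bystander. Origin: centre of its underside, z up.
- small_jar: Glass jar with a green lid, 64 x 68 mm, 84 mm tall; loose bystander. Origin: centre of its underside, z up.
- mug: Green and white mug, 78 mm across (116 with its handle), 101 mm tall; loose bystander. Origin: centre of its underside, z up.
- glass: Clear tumbler, 82 mm across, 86 mm tall; loose bystander. Origin: centre of its underside, z up.
- tomato_tin: Food tin, 75 mm across, 58 mm tall; loose bystander. Origin: centre of its underside, z up.
Things that resemble listed ones, but are neither listed nor needed, are in the scene too. Leave any blue, pink or turquoise look-alike of the row_jar_a alone.

How it is judged:
On the way, in this order (a step that is already met when the one before it is completed fails the run):
1. the release is pressed down before the stop has been moved (value of joint release above 0.0045 m and distance of pointer from where it was at the start of the episode below 0.012 m), for 0.05 s.
2. the stop is pushed back at least 30 mm with the release held down (value of joint release above 0.0036 m and distance of pointer from where it was at the start of the episode above 0.03 m), for 0.05 s.
At the end, for the whole second after the job is handed in: The stop's pointer is within 10 mm of the middle of the green marker along the bar (over the clip), the release has been let go and its pawl is in the teeth (less than 4.2 mm down), the stop is at rest, and all jars and bystanders stand upright (within 0.15 rad) (y of pointer in the frame of marker_mid between -0.01 and 0.01 m and value of joint release below 0.0042 m and velocity of joint stop between -0.005 and 0.005 m/s and angle between each of row_jar_a, row_jar_b, row_jar_c, spare_jar, small_jar, mug, glass, tomato_tin's own z axis and vertical below 0.15 rad); the robot touches nothing.
It fails at once if a jar in the rail is lifted, tipped or shoved out of its place (over 25 mm) (distance of any of row_jar_a, row_jar_b, row_jar_c from where it was at the start of the episode above 0.025 m or angle between any of row_jar_a, row_jar_b, row_jar_c's own z axis and vertical above 0.35 rad).
It fails at once if a bystander on the table is moved (over 20 mm) or tipped (distance of any of spare_jar, small_jar, mug, glass, tomato_tin from where it was at the start of the episode above 0.02 m or angle between any of spare_jar, small_jar, mug, glass, tomato_tin's own z axis and vertical above 0.35 rad).
It fails at once if a jar is picked up (raised over 12 mm) (height (world z) of any of row_jar_a, row_jar_b, row_jar_c above 0.024 m or height (world z) of any of spare_jar, small_jar, mug, glass, tomato_tin above 0.012 m).
It also fails if it takes over 42 s, if anything falls off the work surface, if the arm or the gripper's body presses on something with over 40 N, if the wrist force passes 120 N, or if a joint passes its speed limit or range.

## Working session

There is one attempt and no reset: what is moved stays moved. The work goes in short steps, Python scripts to look and compute and a tool call to move; the robot and the scene stay as the last step left them, time stands still between calls to the robot, and variables do not carry over. Pictures are saved under pics/ and viewed, about 8 in all and at most 12, crops included, and the job is handed in when it is done.

Besides the shell and the picture viewer there is one more tool, called after "Call:" in YAML: its name, and indented under it one key for each argument. move_arm: Moves the arm, as the interface text tells. Its arguments: {"type":"object","properties":{"targets":{"type":"array"}},"required":["targets"]}

```bash
mkdir -p pics
cat > h.py <<'E'
import numpy as np, cv2
from bench import status, viewer, order, robot
from scipy.spatial.transform import Rotation as R
def snap(n,f):
    im=viewer.snapshot(n); cv2.imwrite('pics/'+f,im[:,:,::-1]); return im
def cam(n):
    m=viewer.camera_model(n); a=np.array(m['attitude'],float)
    M=a if a.shape==(3,3) else R.from_euler('xyz',a).as_matrix()
    return np.array(m['K']),np.array(m['xyz']),M
def ray(n,uv):
    K,c,M=cam(n); d=np.linalg.inv(K)@[uv[0],uv[1],1]; return c,M@(d*[1,-1,-1])
def onz(n,uv,z):
    c,d=ray(n,uv); return c+d*(z-c[2])/d[2]
def tri(uv1,uv2,a='scene',b='top'):
    c1,d1=ray(a,uv1);c2,d2=ray(b,uv2)
    s=np.linalg.lstsq(np.c_[d1,-d2],c2-c1,rcond=None)[0]
    p,q=c1+d1*s[0],c2+d2*s[1]; return (p+q)/2,np.linalg.norm(p-q)
def proj(n,P):
    K,c,M=cam(n); q=M.T@(np.array(P)-c)*[1,-1,-1]; q=K@q; return q[:2]/q[2]
E
python3 - <<'E'
from h import *
for n in('scene','top'):
    snap(n,n+'0.png'); print(viewer.camera_model(n))
print(status.get_obs())
E
```

```text
{'K': array([[503.70843714,   0.        , 323.10911558],
       [  0.        , 503.70843714, 236.47558307],
       [  0.        ,   0.        ,   1.        ]]), 'xyz': array([-0.04887221,  0.60700048,  1.06303728]), 'attitude': array([ 0.71758206,  0.01008529, -2.32463303])}
{'K': array([[475.32655567,   0.        , 322.10522736],
       [  0.        , 475.32655567, 241.42841609],
       [  0.        ,   0.        ,   1.        ]]), 'xyz': array([0.41283887, 0.03775631, 1.50136489]), 'attitude': array([ 0.11895143,  0.00574534, -1.54236896])}
{'time': 0.1, 'joint_positions': array([-1.27714037e+00,  8.79135867e-02,  1.37205669e+00, -1.47303649e-05,
        1.68360374e+00, -1.03084317e-01]), 'qvel': array([-0.00050355, -0.00169877, -0.00338354, -0.00026797,  0.00131206,
        0.00201579]), 'joint_torque': array([ 1.54039342e-03, -3.41253090e+01, -3.03300691e+01,  7.18532922e-02,
        3.04954033e-02, -9.02561055e-05]), 'tool_pos': array([ 0.21238714, -0.50681839,  0.20442702]), 'ee_rot': array([-3.13962031e+00, -1.89322766e-04,  3.96738441e-01]), 'wrist_force': array([-0.81348346, -0.64985078,  0.0293165 ]), 'wrist_torque': array([ 0.02696526, -0.00414915,  0.02011306]), 'width': 0.09365462318124824}
```

View pics/scene0.png

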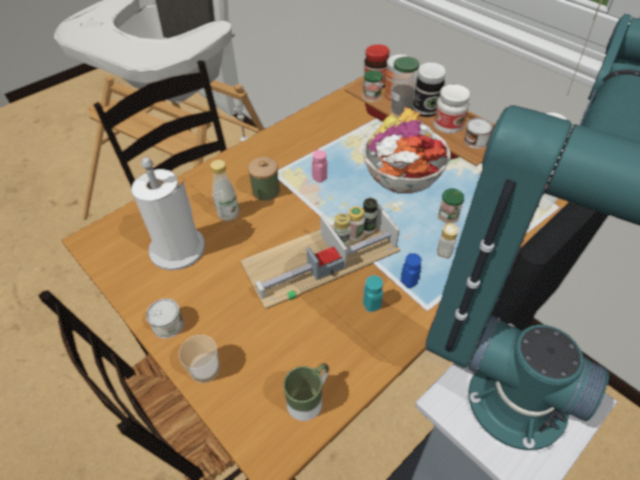

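View pics/top0.png

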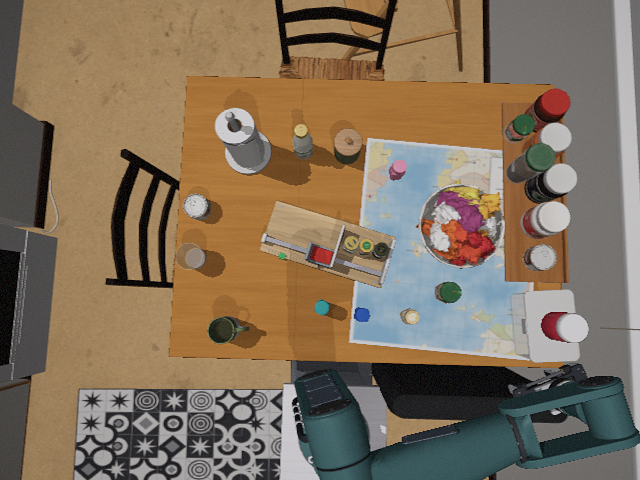

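The scene view shows the rail with the red release near (326,257) and the green clip at (292,294). In the top view they are at (320,256) and (283,257). The row jars stand to the right of the stop in the top view. The blue, turquoise and pink look-alikes stand off the rail. Next I'll mask the red and green, triangulate them, and look at one enlarged crop.

```bash
cat > m.py <<'E'
from h import *
def blob(im,box,kind):
    x0,y0,x1,y1=box; h=cv2.cvtColor(im[y0:y1,x0:x1],cv2.COLOR_RGB2HSV).astype(int)
    H,S,V=h[...,0],h[...,1],h[...,2]
    m=((H<6)|(H>172))&(S>150)&(V>80) if kind=='r' else (H>45)&(H<80)&(S>90)&(V>70)
    n,l,s,c=cv2.connectedComponentsWithStats(m.astype('uint8'))
    i=1+np.argmax(s[1:,4]); pts=np.argwhere(l==i)[:,::-1]+[x0,y0]
    return c[i]+[x0,y0],s[i],cv2.minAreaRect(pts.astype(np.float32))
E
python3 - <<'E'
from m import *
a=cv2.imread('pics/scene0.png')[:,:,::-1];b=cv2.imread('pics/top0.png')[:,:,::-1]
for k,bs,bt,z in(('r',(300,235,350,285),(300,238,340,272),.062),('g',(275,280,310,310),(270,245,295,270),.016)):
    p=blob(a,bs,k);q=blob(b,bt,k);print(k,p,q,'\n tri',tri(p[0],q[0]),onz('scene',p[0],z),onz('top',q[0],z))
c=np.vstack([cv2.resize(a[200:310,235:405],(800,518),interpolation=3)])
d=cv2.resize(b[195:295,250:405],(800,516),interpolation=3)
cv2.imwrite('pics/c1.png',cv2.resize(np.hstack([c[:516],d]),(800,258))[:,:,::-1]); cv2.imwrite('pics/c2.png',d[:,:,::-1])
E
```

```text
r (array([327.36514523, 255.6473029 ]), array([ 16,  13,  24,  18, 241], dtype=int32), ((327.46551513671875, 255.41378784179688), (12.255891799926758, 20.98357391357422), 68.19859313964844)) (array([321.0647482 , 254.97841727]), array([ 10,   8,  23,  19, 278], dtype=int32), ((321.0871887207031, 254.87615966796875), (20.593265533447266, 13.505351066589355), 16.699243545532227)) 
 tri (array([0.54245077, 0.05223254, 0.05956054]), np.float64(0.00208185345719812)) [0.54019149 0.05293863 0.062     ] [0.54301527 0.05289476 0.062     ]
g (array([291.41860465, 294.86046512]), array([13, 11,  8,  8, 43], dtype=int32), ((291.20001220703125, 294.9000244140625), (6.260990142822266, 6.708203315734863), 63.43495178222656)) (array([281.81818182, 255.63636364]), array([ 9,  8,  7,  6, 33], dtype=int32), ((282.0, 255.5), (5.0, 6.0), 90.0)) 
 tri (array([0.54209701, 0.17689941, 0.00883864]), np.float64(0.0005259076084425431)) [0.53787564 0.17965672 0.016     ] [0.54166841 0.17641312 0.016     ]
```

View pics/c2.png

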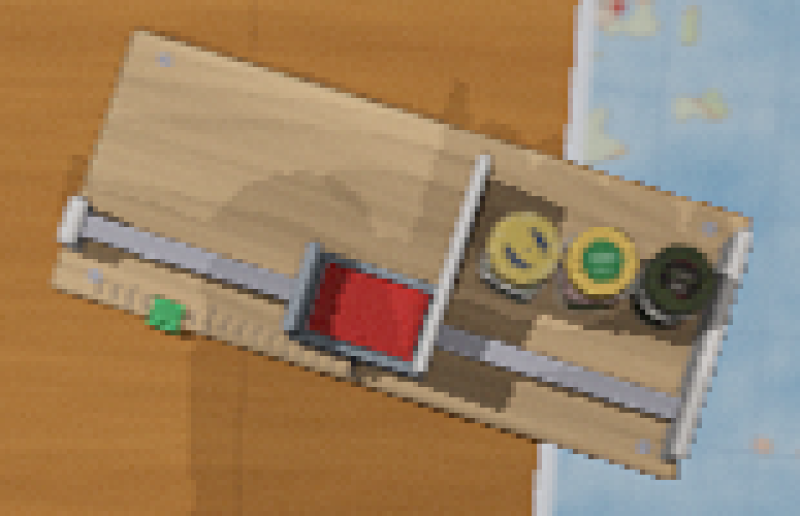

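The crop confirms the layout. The release is in the grey well, with the white plate on the jar side (right) and the lip to its left. The pointer is at crop (355,368) and the only green clip is at (165,315). Next come the rail yaw and the travel distance.

```bash
cat >> m.py <<'E'
u=lambda p:(np.array(p)/(800/155,516/100)+[250,195]-.4)
E
python3 - <<'E'
from m import *
C=[onz('top',u(p),.012) for p in((135,32),(752,218),(675,478),(52,290))]  # +y far back, ...
for c in C: print(c.round(4))
print('sides',[np.linalg.norm(C[i]-C[(i+1)%4]).round(4) for i in range(4)])
d=(C[0]-C[1])+(C[3]-C[2]); d/=np.linalg.norm(d); yaw=np.arctan2(d[1],d[0])-np.pi/2
print('yaw',yaw,'ydir',d,'xdir',[d[1],-d[0]])
x=np.array([d[1],-d[0],0]);o=sum(C)/4
loc=lambda p:((p-o)@x,(p-o)@d)
rel=onz('top',(321.06,254.98),.062);rs=onz('scene',(327.37,255.65),.062)
g=onz('top',(281.8,255.6),.016);gs=onz('scene',(291.4,294.9),.016);pt=onz('top',u((355,370)),.018)
for n,p in dict(rel=rel,rs=rs,g=g,gs=gs,ptr=pt,lip=onz('top',u((302,290)),.09),plate=onz('top',u((458,255)),.097)).items(): print(n,p.round(4),np.round(loc(p),4))
print('base joint tcp z ok; robot',[a for a in dir(robot) if a[0]!='_'])
E
```

```text
[0.7169 0.2029 0.012 ]
[ 0.6115 -0.1792  0.012 ]
[ 0.4518 -0.1343  0.012 ]
[0.5553 0.2471 0.012 ]
sides [np.float64(0.3963), np.float64(0.1659), np.float64(0.3953), np.float64(0.1675)]
yaw -0.26711988490016036 ydir [0.26395456 0.96453512 0.        ] xdir [np.float64(0.9645351152748493), np.float64(-0.2639545631386834)]
rel [0.543  0.0529 0.062 ] [-0.0444  0.0073]
rs [0.5402 0.0529 0.062 ] [-0.0471  0.0066]
g [0.5418 0.1765 0.016 ] [-0.0782  0.1262]
gs [0.5378 0.1798 0.016 ] [-0.0829  0.1283]
ptr [0.5113 0.0607 0.018 ] [-0.0771  0.0065]
lip [0.5519 0.0916 0.09  ] [-0.046  0.047]
plate [0.574  0.0021 0.097 ] [-0.0011 -0.0335]
base joint tcp z ok; robot ['IKError', 'grasp_offset']
```

Everything agrees: the board measures 0.396 x 0.167 and release-to-lip is 35 mm. The pointer (rail y 0.0065) has to reach the clip at about 0.127, roughly 120 mm of travel. I'll move above the well with the fingers shut and the tool x axis along rail +y.

Call:
move_arm:
  targets:
    - [[132,-100,0],[0,0,-13],-1]
    - [[264,-200,0],[0,0,-26],-1]
    - [[396,-300,0],[0,0,-39],-1]
    - [[528,-399,0],[0,0,-52],-1]
    - [[528,-399,0],[0,0,-52],-1]
    - [[528,-399,0],[0,0,-52],-1]
    - [[528,-399,0],[0,0,-52],-1]
    - [[528,-399,0],[0,0,-52],-1]
    - [[528,-399,0],[0,0,-52],-1]
    - [[528,-399,0],[0,0,-52],-1]
    - [[528,-399,0],[0,0,-52],-1]
    - [[528,-399,0],[0,0,-52],-1]
    - [[528,-399,0],[0,0,-52],-1]
    - [[528,-399,0],[0,0,-52],-1]
    - [[528,-399,0],[0,0,-52],-1]
    - [[528,-399,0],[0,0,-52],-1]

```text
time: 2.1
tool_pos: [0.5452, 0.0641, 0.2057]
ee_rot: [3.141, -0.0, 1.303]
wrist_force: [0.4, 0.3, 0.1]
width: 0.0
```

Call:
move_arm:
  targets:
    - [[0,0,40],[0,0,0],-1]
    - [[0,0,80],[0,0,0],-1]
    - [[0,0,105],[0,0,0],-1]
    - [[0,0,125],[0,0,0],-1]
    - [[0,0,130],[0,0,0],-1]
    - [[0,0,130],[0,0,0],-1]

```text
time: 2.85
tool_pos: [0.5455, 0.0646, 0.0758]
ee_rot: [3.141, 0.0, 1.304]
wrist_force: [0.2, -0.2, -0.7]
width: 0.0006
```

Run:
```python
from m import *
a=snap('scene','s1.png'); print(status.get_obs()['tool_pos'],status.get_obs()['wrist_force'])
cv2.imwrite('pics/s1c.png',cv2.resize(a[180:320,225:412],(800,600),interpolation=3)[:,:,::-1])
```

```text
[0.54594507 0.06465184 0.07642218] [-0.31797719  0.10795108  0.63492997]
```

View pics/s1c.png

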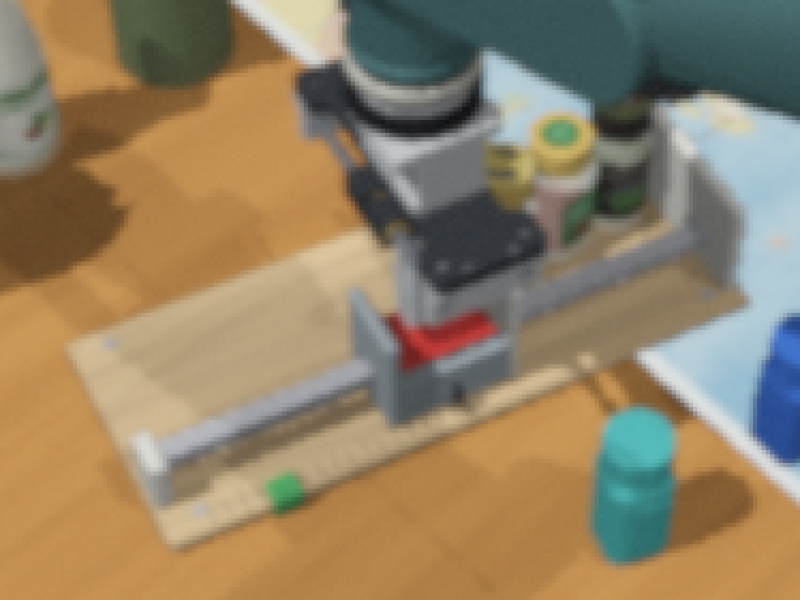

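The fingers are inside the well above the red release, with the lip to their left at crop (370,330) and the plate to their right. Now pressing down.

Call:
move_arm:
  targets:
    - [[0,0,8],[0,0,0],-1]
    - [[0,0,14],[0,0,0],-1]
    - [[0,0,18],[0,0,0],-1]
    - [[0,0,21],[0,0,0],-1]
    - [[0,0,22],[0,0,0],-1]
    - [[0,0,22],[0,0,0],-1]

```text
time: 3.65
tool_pos: [0.5456, 0.0648, 0.0552]
ee_rot: [3.141, -0.0, 1.305]
wrist_force: [-3.2, -0.1, 6.8]
width: 0.0004
```

Call:
move_arm:
  targets:
    - [[0,0,2],[0,0,0],-1]
    - [[0,0,2],[0,0,0],-1]
    - [[0,0,2],[0,0,0],-1]

```text
time: 4.03
tool_pos: [0.5459, 0.0652, 0.0551]
ee_rot: [3.14, -0.001, 1.305]
wrist_force: [-4.9, 0.7, 15.3]
width: 0.0007
```

The release is bottomed out (15 N). Sliding back now, with a check partway.

Call:
move_arm:
  targets:
    - [[4,0,2],[0,0,0],-1]
    - [[8,0,2],[0,0,0],-1]
    - [[12,0,2],[0,0,0],-1]
    - [[17,0,2],[0,0,0],-1]
    - [[22,0,2],[0,0,0],-1]
    - [[28,0,2],[0,0,0],-1]
    - [[34,0,2],[0,0,0],-1]
    - [[40,0,2],[0,0,0],-1]
    - [[46,0,2],[0,0,0],-1]
    - [[52,0,2],[0,0,0],-1]
    - [[58,0,2],[0,0,0],-1]
    - [[64,0,2],[0,0,0],-1]
    - [[70,0,2],[0,0,0],-1]
    - [[75,0,2],[0,0,0],-1]
    - [[80,0,2],[0,0,0],-1]
    - [[84,0,2],[0,0,0],-1]
    - [[88,0,2],[0,0,0],-1]
    - [[90,0,2],[0,0,0],-1]
    - [[90,0,2],[0,0,0],-1]
    - [[90,0,2],[0,0,0],-1]

```text
time: 6.52
tool_pos: [0.5707, 0.1531, 0.0551]
ee_rot: [3.137, -0.004, 1.305]
wrist_force: [-5.4, 1.0, 18.0]
width: 0.0005
```

Run:
```python
from m import *
a=snap('scene','s2.png'); s=status.get_obs(); print(s['tool_pos'],s['wrist_force'])
cv2.imwrite('pics/s2c.png',cv2.resize(a[200:320,240:400],(800,600),interpolation=3)[:,:,::-1])
```

```text
[0.5706897  0.15309083 0.05504773] [-5.68385843  0.95077363 17.57503969]
```

View pics/s2c.png

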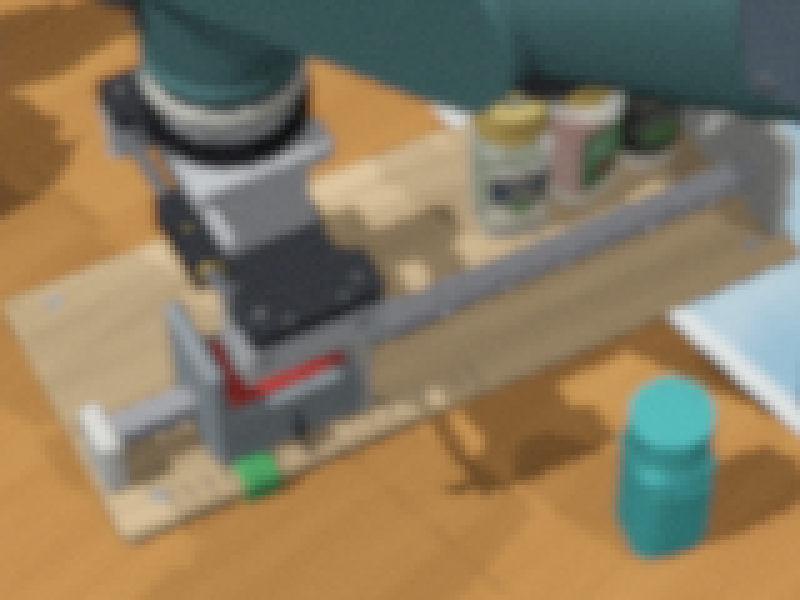

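The stop has moved with the fingers, the jars have not moved, and the pointer at about crop (302,428) is still short of the clip at (257,472). Measuring the gap.

Run:
```python
from m import *
x=np.array([.96454,-.26395,0]);d=np.array([.26395,.96454,0]);o=np.array([.5839,.0341,0])
L=lambda p:np.round([(p-o)@x,(p-o)@d],4)
for p in((332.3,272.2),(299.9,285.6),(300.2,287)): print('ptr',L(onz('scene',p,.018)))
a=cv2.imread('pics/s2.png')[:,:,::-1]
g=blob(a,(275,280,310,310),'g')[0];print(g,L(onz('scene',g,.016)))
t=snap('top','t2.png'); 
r=blob(t,(270,225,340,275),'r');print(r[0],r[1],L(onz('top',r[0],.055)))
cv2.imwrite('pics/t2c.png',cv2.resize(t[195:295,250:405],(800,516),interpolation=3)[:,:,::-1])
```

```text
ptr [-0.0704  0.0048]
ptr [-0.0687  0.0975]
ptr [-0.073   0.0988]
[291.22641509 294.09433962] [-0.0805  0.1277]
[295.4 252.5] [23 25  5  5 10] [-0.0593  0.0849]
```

View pics/t2c.png

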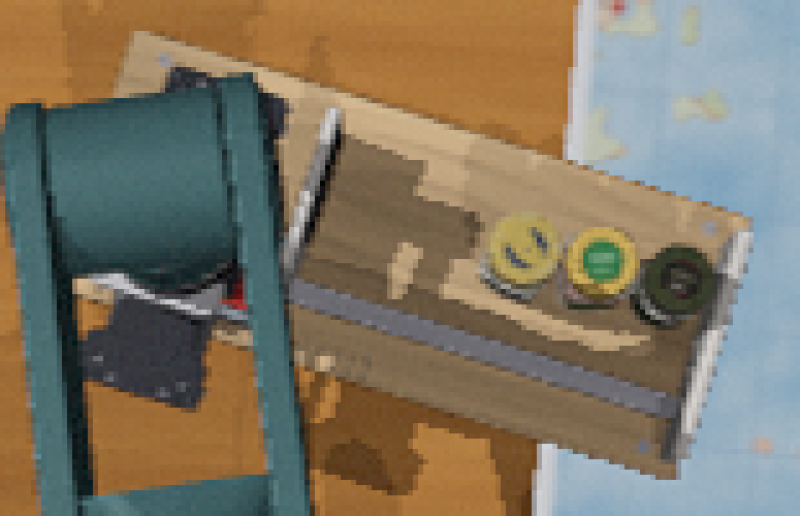

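The top view shows the plate's far end at crop (335,110), about 91 mm further back. By the scene view the remaining gap is 29 to 30 mm. I'll go 26 mm more, leaving room for a slip of up to 7 mm, then lift straight up.

Call:
move_arm:
  targets:
    - [[4,0,0],[0,0,0],-1]
    - [[9,0,0],[0,0,0],-1]
    - [[14,0,0],[0,0,0],-1]
    - [[19,0,0],[0,0,0],-1]
    - [[23,0,0],[0,0,0],-1]
    - [[26,0,0],[0,0,0],-1]
    - [[26,0,0],[0,0,0],-1]
    - [[26,0,0],[0,0,0],-1]
    - [[26,0,-3],[0,0,0],-1]
    - [[26,0,-6],[0,0,0],-1]
    - [[26,0,-12],[0,0,0],-1]
    - [[26,0,-25],[0,0,0],-1]
    - [[26,0,-60],[0,0,0],-1]
    - [[26,0,-110],[0,0,0],-1]
    - [[26,0,-150],[0,0,0],-1]
    - [[26,0,-150],[0,0,0],-1]

```text
time: 8.62
tool_pos: [0.5779, 0.177, 0.2044]
ee_rot: [3.134, -0.004, 1.304]
wrist_force: [-0.5, -0.1, -0.4]
width: 0.0005
```

Run:
```python
from m import *
a=snap('scene','s3.png'); s=status.get_obs(); print(s['tool_pos'],s['wrist_force'])
cv2.imwrite('pics/s3c.png',cv2.resize(a[220:320,240:373],(800,600),interpolation=3)[:,:,::-1])
```

```text
[0.57660836 0.1767477  0.20124491] [-0.46049819 -0.54086883  0.13049165]
```

View pics/s3c.png

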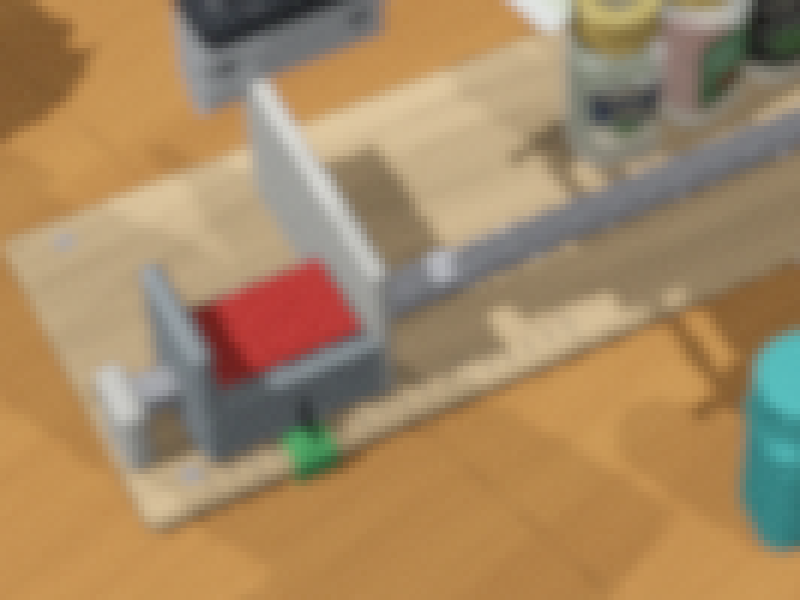

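The stop is at the clip, with the pointer at crop (310,425) over the green clip, which spans columns 285 to 340. The release is up and the jars are standing. One numeric check of travel from the red blob.

Run:
```python
from m import *
x=np.array([.96454,-.26395,0]);d=np.array([.26395,.96454,0]);o=np.array([.5839,.0341,0])
a=cv2.imread('pics/s3.png')[:,:,::-1]
r=blob(a,(265,255,310,290),'r');print(r[0],r[1])
for z in(.062,.0585):
  p=onz('scene',r[0],z);print(z,(p-o)@x,(p-o)@d)
for q in((310,430),(312,436)): 
  p=onz('scene',(240+q[0]/6.015,220+q[1]/6),.018);print('ptr',(p-o)@x,(p-o)@d)
g=onz('scene',(291.4,294.9),.016);print('marker',(g-o)@d)
```

```text
[285.30072464 273.25724638] [  8  10  26  18 276]
0.062 -0.047029460679928345 0.125059829196759
0.0585 -0.044531226022083883 0.12414900517397146
ptr -0.07550144246206697 0.12429798515203254
ptr -0.07864625678600116 0.1248746235073029
marker 0.12833979453684238
```

The pointer is at rail y 0.1245 and the marker at 0.126 to 0.128, so it is 2 to 4 mm short of the clip's middle. That leaves margin on both sides. Handing in.

```bash
python3 -c "
from bench import order; print(order.close_job())"
```

```text
the job is handed in; nothing more can be done
None
```

I pressed the release down with the shut fingers until it bottomed out at about 15 N. I then slid the stop back about 117 mm with the release held, and lifted straight off. I handed the job in at about 8.7 s; it gives no verdict.

- **Stop position:** in the last picture the pointer is over the green clip, about 2 to 4 mm short of its middle. The release and the pointer gave the same position within 1 mm. The two cameras put the clip's middle about 2 mm apart.
- **Release:** it looks sprung up in the picture, but I could not measure its exact travel. If the stop slips further to the next tooth (up to 7 mm), the pointer would still be over the clip.
- **Jars and bystanders:** the row jars stood in the same place partway through the slide and were still upright in the last picture. The last crop did not show the other bystanders; the arm passed well above the table and the wrist sensor showed no unexpected contact.
- **Pushing:** friction on the release seems to have carried the stop, and I saw no sign of the fingers pushing against the lip. The travel still matched the commanded distance.

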